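Fill the vial rack in order, then open the push-and-turn tablet jug

TASK

Finish setting up for a tablet refill on the cart: stand the green vial in the rack pocket marked with two dots, then the orange vial in the pocket marked with three dots, each upright, fully down and let go (the blue one is already in pocket one). Then open the amber jug: grip its white safety cap, push it down, twist it counterclockwise (seen from above) about a quarter turn while pushed down, and lift it off. Finish while still holding the cap in the gripper, level and still, straight above the jug and about 8 cm higher than it sat; leave the jar, stapler, fan and blue vial where they are.

Things in the scene. Friction and masses are not known exactly. Their poses are not given: they have to be found in the camera images.
- pocket1 (a point): Mouth centre (top face) of the rack pocket marked with one black dot; the blue vial stands in it. The white rack is fixed: 74 x 190 x 31 mm high, three pockets in a row along y (this point's), 65 mm apart, one, two, three towards +y; dots on both long edges.
- pocket2 (a point): Centre of the mouth of the middle pocket (two dots). Round pocket, 36 mm wide, 25 mm deep (its floor 6 mm above the deck, its mouth 31 mm above the deck), small chamfer; axes as the rack's: x across the row, y along the row.
- pocket3 (a point): Centre of the mouth of the end pocket (three dots), same size, axes and depth as pocket two.
- vial_green_center (a point): Centre (half-way up) of the loose vial with a green upper part (grey foot): upright light plastic tube, gripped from outside, 30 mm in diameter, 70 mm tall, about 30 g, standing on the deck. z is its axis. Seated in a pocket it stands 45 mm proud of the rack, and this centre is then 41 mm above the deck.
- vial_orange_center (a point): Centre (half-way up) of the loose vial with an orange upper part (grey foot); otherwise the same as the green vial.
- vial_blue_center (a point): Centre (half-way up) of the vial with a blue upper part (grey foot) that already stands in pocket one; leave it there.
- jug_neck (a point): Point on the axis of the amber jug, at the top of its neck (hidden in the cap), 102 mm above the deck, z up. The jug is bolted down by a grey foot (100 mm in diameter, 12 mm high). Body 74 mm in diameter up to 54 mm height, then a shoulder sloping in to the 29 mm neck at 73 mm height, leaving 23 mm or more of finger room under the locked cap's rim.
- cap_center (a point): Centre (half-way up) of the white push-and-turn cap: 48 mm in diameter (18 flat facets), 30 mm tall, about 40 g, red counterclockwise arrow on top; z up. Locked, this centre is 103 mm above the deck (underside 88 mm, top 118 mm). Two lugs lock it: it neither lifts nor turns until pushed down at least 4 mm; clockwise is always blocked. Play on the neck 1.5 mm sideways.
- cork_jar_center (a point): Centre of the frosted glass jar with cork lid, 66 mm in diameter, 98 mm tall, standing on a thin blue coaster. Bystander.
- stapler_center (a point): Centre of the silver stapler, 130 x 34 x 57 mm, x along its length. Bystander.
- fan_center (a point): Centre of the small white desk fan, about 120 mm wide and 185 mm tall, base 90 mm in diameter. Bystander.
- seal (a joint): Travel (m) of the spring disc under the cap: 0 with the cap locked, grows as the cap is pushed down (about 5 N at first, 9 N at its 7 mm end stop; aim for 6 mm), -0.003 with the cap off. While down, the cap turns counterclockwise seen from above and can be lifted off anywhere from about 60 to 130 degrees of turn (aim for 75 to 85).
There are look-alikes about, which are no part of the job. Of the things that look like the part that bears vial_orange_center, take the one that is farthest from the robot's base at the start.

How it is judged:
On the way, in this order (a step that is already met when the one before it is completed fails the run):
1. green vial upright, fully down in pocket two and let go (horizontal distance between vial_green_center and pocket2 below 0.006 m and z of vial_green_center in the frame of pocket2 below 0.013 m and angle between vial_green_center's own z axis and vertical below 0.15 rad and contact force between the fingers and vial_green below 0.05 N), for 0.15 s.
2. then orange vial upright, fully down in pocket three and let go (horizontal distance between vial_orange_center and pocket3 below 0.006 m and z of vial_orange_center in the frame of pocket3 below 0.013 m and angle between vial_orange_center's own z axis and vertical below 0.15 rad and contact force between the fingers and vial_orange below 0.05 N), for 0.15 s.
3. cap pushed down at least 3 mm (z of cap_center in the frame of jug_neck below -0.002 m), for 0.05 s.
4. cap turned at least 35 degrees while still on the neck (angle between the x axis of cap_center and the x axis of jug_neck, either way round above 0.6 rad and z of cap_center in the frame of jug_neck below 0.006 m and horizontal distance between cap_center and jug_neck below 0.006 m), for 0.02 s.
At the end, for the whole second after the job is handed in: Cap held still by the fingers alone, level within 17 degrees, within 35 mm of the jug axis, its centre 45 to 160 mm above the neck top; green vial in pocket two, orange in three, blue in one, each within 6 mm of the centre, upright, within 3 mm of fully down (z of cap_center in the frame of jug_neck between 0.045 and 0.16 m and horizontal distance between cap_center and jug_neck below 0.035 m and angle between cap_center's own z axis and vertical below 0.3 rad and contact force between the fingers and cap above 1 N and linear speed of cap below 0.03 m/s and contact force between jug and cap below 0.05 N and horizontal distance between vial_green_center and pocket2 below 0.006 m and z of vial_green_center in the frame of pocket2 below 0.013 m and angle between each of vial_green_center, vial_orange_center's own z axis and vertical below 0.15 rad and horizontal distance between vial_orange_center and pocket3 below 0.006 m and z of vial_orange_center in the frame of pocket3 below 0.013 m and horizontal distance between vial_blue_center and pocket1 below 0.006 m and z of vial_blue_center in the frame of pocket1 below 0.013 m); the arm keeps its last pose, push and grip.
It fails at once if cork jar shifted more than 30 mm (distance of cork_jar_center from where it was at the start of the episode above 0.03 m).
It fails at once if stapler shifted more than 30 mm (distance of stapler_center from where it was at the start of the episode above 0.03 m).
It fails at once if fan shifted more than 30 mm (distance of fan_center from where it was at the start of the episode above 0.03 m).
It fails at once if blue vial taken out of its pocket (distance of vial_blue_center from where it was at the start of the episode above 0.02 m).
It also fails if it takes over 72 s, if anything falls off the work surface, if the arm or the gripper's body presses on something with over 40 N, if the wrist force passes 120 N, or if a joint passes its speed limit or range.

ROBOT

A 6-joint arm with a two-finger parallel gripper is mounted at the origin on the work surface. World frame = base frame: x ahead of the robot, y to its left, z up, the work surface at z = 0. Lengths are in m, angles in rad, forces in N, time in s.
With the tool pointing down it reaches from about 0.375 to 0.9 m from the base axis. Payload 3.1 kg.
Tool frame: the origin (TCP) lies at the very end of the fingers, on their centre line; the grasp point (between the pads) lies 19 mm behind it; z points along the fingers, y is the line along which they close (so a half turn about z gives the same grasp; the last joint's range is limited). The gripper opens to 87 mm and grips with 3 to 60 N. Pads are 19 mm wide; open, the fingers measure 117 mm over their backs; the gripper's body (75 mm by 190 mm) begins 51 mm behind the grasp point.
Start: joints at [1.141, 0.527, 1.433, -0, 1.181, -0.178], TCP at [0.155, 0.605, 0.223] pointing down, gripper open.
Joint ranges: [-3.08, 3.08], [-0.75, 2.2], [0.22, 2.44], [-1.43, 4.57], [0, 2.65], [-2.85, 2.85]. Speed limits (rad/s): [2.79, 2.79, 3.14, 3.14, 3.14, 3.14].

INTERFACE

Orientations are given as a 3x3 rotation matrix whose columns are the frame's x, y, z axes.
In Python, from rig import status, vision, job_done gives the robot as it stands. The module is installed in compiled form; this text tells all that it offers.
- The arm moves only by the tool send_rows, never from a script. Its arguments are lists of equal length, an entry for each row: "delta_pos": the shift along the tool's x, y, z in cm, a list of three; "rot": the turn, a rotation vector about the tool's x, y, z in rad, a list of three. In form: {"delta_pos": [[x, y, z], ...], "rot": [[wx, wy, wz], ...]}. A call has 1 to 12 rows; each row is the pose to reach, as a shift and turn from the pose commanded when the call began, along the tool's axes at that moment; what a row does not reach only later rows make up. A row lasts 1/12 s, in which the tool goes at most 41.7 mm and 7.16 degrees, less where a joint would pass 70% of its speed; a pose out of reach is approached as far as the arm can. A call with a gripper value outside its range is refused whole. "claw" is the opening, from -1 (shut) to 1 (fully open), set as the call begins (left out, the last holds). The fingers move at their own pace and stop on an object; "squeeze" is the grip in N (left out, the last holds). Time passes only in rows, so rows that repeat a pose let the fingers close. It gives the time, the measured TCP pose, the force, the opening and the grip force at its end, in the units of the state.
- status.observe(): the state, without advancing time (a new reading comes with each control period).
- vision.grab_frame(name): name is "side" or "top" or "wrist"; returns a dict with "color" (420x560x3 uint8, red, green, blue), "intrinsics" (3x3 intrinsics, pixels), "R" (3x3) and "t" (3): a world point X has camera coordinates R X + t; the wrist camera has in their place "mount" (4x4, takes a point from camera to tool coordinates, whose origin is the TCP and whose axes are the flange's). Camera axes: x right, y down, z forward; pixel columns grow to the right and rows downward; lengths in m; the calibration is good to about 2 mm. The wrist camera is an equidistant fisheye: a pixel r from the principal point sees the ray r / f radians off the axis. A picture is of the moment at which its call begins: read the wrist's pose just before it. There is no depth.
- job_done(): hands the job in; it is judged then, once.
The state is a dict: "time_s": time; "qpos": joint angles; "qvel": joint speeds; "effort": joint torques, N m; "tool_pos": TCP position; "ee_rot": TCP orientation; "wrist_force": force on the tool from outside, world axes, zero at the start; "moment": the same for the moment, N m; "opening": opening from 0.0 (shut) to 1.0 (fully open); "gripper_force": force on a finger pad.
Only numpy, scipy, OpenCV 4.12 (cv2) and the standard library are available. Lean on these libraries where they do the work, as an engineer would, in place of code of your own. Each camera call takes 0.05 s, during which the arm holds its last target. There are 200 camera calls.

## Working session

There is one attempt and no reset: what is moved stays moved. The work goes in short steps, Python scripts to look and compute and a tool call to move; the robot and the scene stay as the last step left them, time stands still between calls to the robot, and variables do not carry over. Pictures are saved under pics/ and viewed, at most 10 in all, crops included, and the job is handed in when it is done.

Besides the shell and the picture viewer there is one more tool, called after ">>>" as name(argument=value, ...) on one line, values as JSON. send_rows: Moves the arm, as the interface text tells. Its arguments: {"type":"object","properties":{"delta_pos":{"type":"array"},"rot":{"type":"array"},"claw":{"type":"number"},"squeeze":{"type":"number"}},"required":["delta_pos","rot"]}

```bash
mkdir -p pics
cat > h.py <<'E'
import numpy as np, cv2
from rig import status, vision
def grab(n,save=None):
    f=vision.grab_frame(n)
    if save: cv2.imwrite('pics/'+save,f['color'][:,:,::-1])
    return f
def onplane(f,u,v,z):
    R=np.array(f['R']);t=np.array(f['t'])
    d=R.T@(np.linalg.inv(f['intrinsics'])@[u,v,1]); c=-R.T@t
    return c+d*(z-c[2])/d[2]
def proj(f,X):
    p=np.array(f['intrinsics'])@(np.array(f['R'])@np.array(X)+np.array(f['t'])); return p[:2]/p[2]
def wray(f,u,v,st):
    K=np.array(f['intrinsics']);a=np.array([(u-K[0,2]),(v-K[1,2])]);r=np.hypot(*a);th=r/K[0,0]
    d=np.array([*(a/max(r,1e-9)*np.sin(th)),np.cos(th)]);M=np.array(f['mount'])
    R=np.array(st['ee_rot']);return R@M[:3,3]+np.array(st['tool_pos']), R@(M[:3,:3]@d)
def wproj(f,X,st):
    R=np.array(st['ee_rot']);M=np.array(f['mount']);K=np.array(f['intrinsics'])
    p=M[:3,:3].T@(R.T@(np.array(X)-st['tool_pos'])-M[:3,3]);th=np.arctan2(np.hypot(p[0],p[1]),p[2])
    a=p[:2]/np.hypot(p[0],p[1]);return K[0,0]*th*a+K[:2,2]
E
python3 - <<'E'
from h import *
np.set_printoptions(precision=4,suppress=True)
s=status.observe();print(s)
for n in('top','side','wrist'):
    f=grab(n,n+'0.png');print(n,f['intrinsics'],f.get('R'),f.get('t'),f.get('mount'))
    if n!='wrist': print(-np.array(f['R']).T@f['t'])
E
```

```text
{'time_s': 0.0, 'qpos': array([ 1.1415,  0.5284,  1.4339,  0.    ,  1.1814, -0.1785]), 'qvel': array([-0.0013,  0.0018,  0.0002,  0.0004, -0.0002,  0.0012]), 'effort': array([ -0.0018, -44.0039, -17.659 ,   0.063 ,   0.058 ,  -0.0002]), 'tool_pos': array([0.1548, 0.6048, 0.2216]), 'ee_rot': array([[-0.9687,  0.2482, -0.0009],
       [ 0.2482,  0.9687, -0.0019],
       [ 0.0004, -0.0021, -1.    ]]), 'wrist_force': array([-0.2092,  0.553 ,  0.6015]), 'moment': array([ 0.0273, -0.003 ,  0.002 ]), 'gripper_force': 0.0, 'opening': 1.0035225119124118}
top [[447.2146   0.     281.3397]
 [  0.     447.2146 207.7431]
 [  0.       0.       1.    ]] [[ 0.009  -0.9996 -0.0284]
 [-0.9827 -0.0035 -0.1854]
 [ 0.1852  0.0295 -0.9823]] [0.0047 0.5435 0.908 ] None
[ 0.3659 -0.0201  0.9928]
side [[444.4231   0.     280.7776]
 [  0.     444.4231 208.1759]
 [  0.       0.       1.    ]] [[ 0.9927 -0.1204  0.0088]
 [-0.0586 -0.5451 -0.8363]
 [ 0.1055  0.8297 -0.5482]] [-0.5568  0.0903  0.9252] None
[ 0.4605 -0.7855  0.5876]
wrist [[325.1923   0.     284.6989]
 [  0.     325.1923 209.3088]
 [  0.       0.       1.    ]] None None [[-0.0006 -0.9663 -0.2576  0.0702]
 [ 1.     -0.0005 -0.0003 -0.0006]
 [ 0.0002 -0.2576  0.9663 -0.162 ]
 [ 0.      0.      0.      1.    ]]
```

View pics/top0.png

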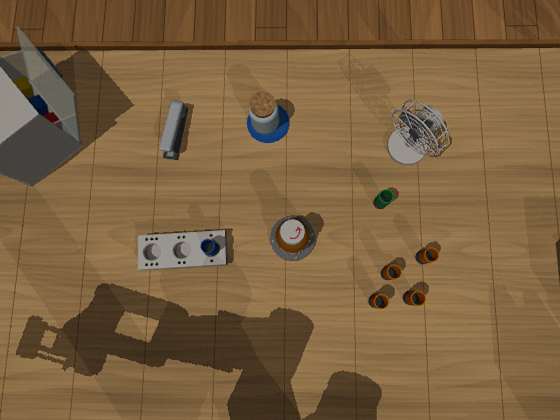

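View pics/side0.png

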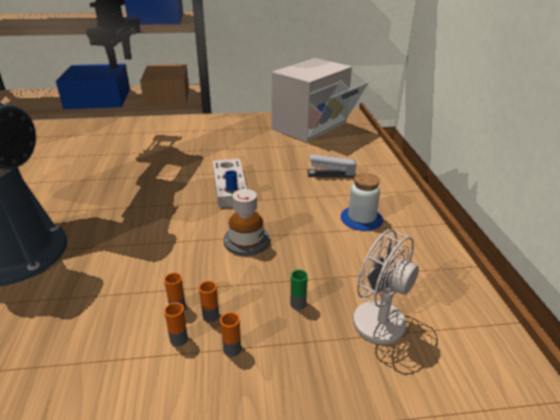

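The top view shows the rack at (182,250) with blue at (209,247), which is pocket 1, and pockets 2 and 3 at (182,249) and (152,251). The jug cap is at (292,232) and the green vial at (384,199). There are four orange vials; the upper right one, at (428,256), looks farthest from the base. The side view agrees.

```bash
cat > m.py <<'E'
from h import *
np.set_printoptions(precision=4,suppress=True)
def blobs(f,lo,hi,mn=40):
    h=cv2.cvtColor(f['color'],cv2.COLOR_RGB2HSV);m=cv2.inRange(h,lo,hi)
    n,l,s,c=cv2.connectedComponentsWithStats(m);return [(s[i],c[i]) for i in range(1,n) if s[i,4]>=mn],l
def tri(ft,a,fs,b):
    A=[];B=[]
    for f,p in((ft,a),(fs,b)):
        R=np.array(f['R']);d=R.T@(np.linalg.inv(f['intrinsics'])@[*p,1]);d/=np.linalg.norm(d);c=-R.T@np.array(f['t'])
        P=np.eye(3)-np.outer(d,d);A.append(P);B.append(P@c)
    return np.linalg.solve(sum(A),sum(B))
C={'green':((45,120,30),(85,255,255)),'orange':((3,190,110),(12,255,255)),'blue':((108,130,30),(125,255,255))}
E
python3 - <<'E'
from m import *
ft=grab('top');fs=grab('side')
for k,(lo,hi) in C.items():
    T,_=blobs(ft,lo,hi);S,_=blobs(fs,lo,hi)
    print(k);
    for s,c in T: print(' T',s,c,onplane(ft,*c,.05))
    for s,c in S: print(' S',s,c,onplane(fs,*c,.05))
# white things in rack region / cap
g=cv2.cvtColor(ft['color'],cv2.COLOR_RGB2HSV)
m=cv2.inRange(g,(0,0,130),(179,60,255));
n,l,s,c=cv2.connectedComponentsWithStats(m)
for i in range(1,n):
    if s[i,4]>150: print(s[i],c[i])
i=l[262,165];rc=cv2.minAreaRect(np.argwhere(l==i)[:,::-1].astype(np.float32));print(rc)
for p in cv2.boxPoints(rc): print(onplane(ft,*p,.031))
print('rackc',onplane(ft,*rc[0],.031))
print('cap',onplane(ft,292,231,.118))
E
```

```text
green
 T [376 189  18  18 172] [384.2907 197.5116] [ 0.5667 -0.2121  0.05  ]
 S [291 270  16  28 373] [298.4209 283.2842] [ 0.5658 -0.2138  0.05  ]
orange
 S [165 273  16  28 188] [172.766  287.0691] [ 0.348 -0.199  0.05 ]
 S [200 281  16  27 209] [207.3589 293.6459] [ 0.4077 -0.2219  0.05  ]
 S [165 303  19  30 249] [173.4618 317.2932] [ 0.3547 -0.2697  0.05  ]
 S [220 313  19  31 275] [228.4182 327.5309] [ 0.4416 -0.3008  0.05  ]
blue
 T [ 28  95  20  20 198] [ 38.4495 104.3687] [0.7816 0.5647 0.05  ]
 T [278 106  11  24  76] [284.5789 116.8816] [0.75   0.0028 0.05  ]
 T [247 116  12  25  51] [250.3137 127.549 ] [0.725  0.0789 0.05  ]
 T [260 130  27  13  56] [274.9286 137.7857] [0.7011 0.0238 0.05  ]
 T [201 239  17  16 115] [209.1043 246.4261] [0.4596 0.1608 0.05  ]
 S [ 123    0   56   24 1099] [153.0728  10.4113] [-0.0023  2.5473  0.05  ]
 S [  57   65   72   44 2685] [93.1002 86.4372] [-0.0353  0.9297  0.05  ]
 S [225 171  12  19 172] [230.8198 180.1395] [0.4579 0.1651 0.05  ]
 S [341 209  41  21 255] [360.3412 222.3098] [ 0.7244 -0.0437  0.05  ]
[   0   67   38   76 1484] [ 12.3147 107.2049]
[407 101  42  49 253] [432.7945 119.7708]
[159 103  21  47 435] [169.3678 126.3448]
[388 128  39  36 705] [403.4738 148.9333]
[280 220  25  24 415] [291.453  231.0386]
[ 138  230   88   40 2130] [178.3498 249.8667]
((180.99996948242188, 249.49998474121094), (33.93993377685547, 88.16539001464844), 86.59355926513672)
[0.4851 0.3259 0.031 ]
[0.4976 0.1332 0.031 ]
[0.4243 0.1265 0.031 ]
[0.4117 0.3164 0.031 ]
rackc [0.4544 0.2253 0.031 ]
cap [ 0.4842 -0.0153  0.118 ]
```

```bash
cat > go.py <<'E'
from m import *
import sys
from scipy.spatial.transform import Rotation as Rn
def go(x,y,z,yaw,verbose=True):
    s=status.observe();R=np.array(s['ee_rot']);p=np.array(s['tool_pos']);a=np.radians(yaw)
    X=np.array([np.cos(a),np.sin(a),0]);Z=np.array([0,0,-1.]);Rt=np.c_[X,np.cross(Z,X),Z]
    d=R.T@(np.array([x,y,z])-p)*100; w=Rn.from_matrix(R.T@Rt).as_rotvec()
    print('t%.2f at'%s['time_s'],p,'delta',d.round(2),'rot',w.round(3),'rows>=%.1f'%max(np.linalg.norm(d)/4.17,np.linalg.norm(w)/.125))
if __name__=='__main__': go(*map(float,sys.argv[1:5]))
E
python3 go.py .454 .225 .23 93.7
```

```text
t0.25 at [0.1549 0.6051 0.2221] delta [-38.4  -29.4   -0.77] rot [-0.001  0.001  1.255] rows>=11.6
```

>>> send_rows(delta_pos=[[-38.4,-29.4,-0.8],[-38.4,-29.4,-0.8],[-38.4,-29.4,-0.8],[-38.4,-29.4,-0.8],[-38.4,-29.4,-0.8],[-38.4,-29.4,-0.8],[-38.4,-29.4,-0.8],[-38.4,-29.4,-0.8],[-38.4,-29.4,-0.8],[-38.4,-29.4,-0.8],[-38.4,-29.4,-0.8],[-38.4,-29.4,-0.8]], rot=[[0,0,1.255],[0,0,1.255],[0,0,1.255],[0,0,1.255],[0,0,1.255],[0,0,1.255],[0,0,1.255],[0,0,1.255],[0,0,1.255],[0,0,1.255],[0,0,1.255],[0,0,1.255]], claw=0.3, squeeze=10)

```text
time_s: 1.25
tool_pos: [0.4567, 0.2223, 0.2308]
ee_rot: [[-0.062, 0.998, 0.002], [0.998, 0.062, -0.001], [-0.001, 0.002, -1.0]]
wrist_force: [0.4, 0.4, 0.0]
opening: 0.652
gripper_force: 0.0
```

>>> send_rows(delta_pos=[[0,0,0],[0,0,0]], rot=[[0,0,0],[0,0,0]])

```text
time_s: 1.42
tool_pos: [0.4549, 0.2242, 0.2305]
ee_rot: [[-0.061, 0.998, -0.0], [0.998, 0.061, 0.0], [0.0, -0.0, -1.0]]
wrist_force: [-0.8, 0.7, -0.0]
opening: 0.653
gripper_force: 0.0
```

Run:
```python
from m import *
s=status.observe();print(s['tool_pos'],s['ee_rot'],s['opening'])
f=grab('wrist','w1.png')
for k in range(-1,2):
    X=np.array([.4544,.2253,.031])+.065*k*np.array([-.065,.998,0]);print(X,wproj(f,X,s))
print(f['mount'])
```

```text
[0.4549 0.2242 0.2305] [[-0.0614  0.9981 -0.0003]
 [ 0.9981  0.0614  0.0003]
 [ 0.0003 -0.0002 -1.    ]] 0.6527667183368312
[0.4586 0.1604 0.031 ] [284.7794 239.7146]
[0.4544 0.2253 0.031 ] [284.543  185.5557]
[0.4502 0.2902 0.031 ] [284.2919 127.7928]
[[-0.0006 -0.9663 -0.2574  0.0695]
 [ 1.     -0.0007  0.0002 -0.0003]
 [-0.0004 -0.2574  0.9663 -0.162 ]
 [ 0.      0.      0.      1.    ]]
```

View pics/w1.png

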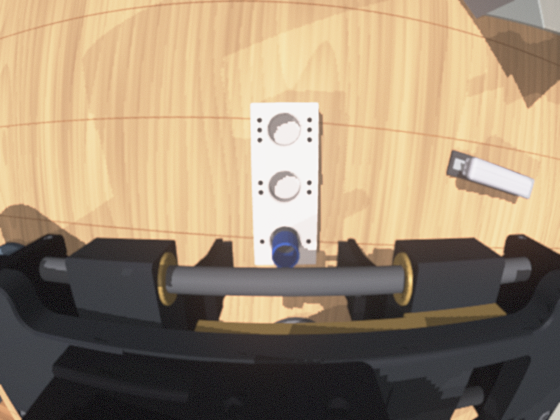

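The wrist view shows pocket 2 at (285,186) and pocket 3 at (284,129), with dot pairs on both sides. Blue is at (286,245). I'll refine using the dots.

```bash
python3 - <<'E'
from m import *
s=status.observe();f=grab('wrist');g=cv2.cvtColor(f['color'],cv2.COLOR_RGB2GRAY)
m=cv2.inRange(g,0,110);n,l,st,c=cv2.connectedComponentsWithStats(m)
P=[]
for i in range(1,n):
    if 250<c[i][0]<320 and 105<c[i][1]<260 and 4<=st[i,4]<60 and max(st[i,2:4])<9:
        o,d=wray(f,*c[i],s);X=o+d*(.031-o[2])/d[2];P.append(X);print(st[i,4],c[i],X)
P=np.array(P)
E
python3 go.py .566 -.213 .23 165
```

```text
8 [260.125 120.875] [0.4217 0.2972 0.031 ]
5 [310.2 120.4] [0.4767 0.3012 0.031 ]
6 [310.1667 130.1667] [0.4774 0.2904 0.031 ]
4 [260.5 130.5] [0.4228 0.2866 0.031 ]
5 [260.6 140.2] [0.4235 0.2758 0.031 ]
8 [310.125 140.125] [0.4781 0.2793 0.031 ]
7 [261.     183.2857] [0.4264 0.2272 0.031 ]
9 [310. 183.] [0.4816 0.231  0.031 ]
6 [261.5 193. ] [0.4275 0.216  0.031 ]
6 [310.  192.5] [0.4825 0.2201 0.031 ]
6 [262.5 242. ] [0.4313 0.1567 0.031 ]
7 [309.     241.7143] [0.4863 0.1606 0.031 ]
t1.52 at [0.4532 0.2257 0.2304] delta [-44.51   8.4    0.01] rot [-0.001 -0.001 -1.244] rows>=10.9
```

>>> send_rows(delta_pos=[[-44.5,8.4,0],[-44.5,8.4,0],[-44.5,8.4,0],[-44.5,8.4,0],[-44.5,8.4,0],[-44.5,8.4,0],[-44.5,8.4,0],[-44.5,8.4,0],[-44.5,8.4,0],[-44.5,8.4,0],[-44.5,8.4,0],[-44.5,8.4,0]], rot=[[0,0,-1.244],[0,0,-1.244],[0,0,-1.244],[0,0,-1.244],[0,0,-1.244],[0,0,-1.244],[0,0,-1.244],[0,0,-1.244],[0,0,-1.244],[0,0,-1.244],[0,0,-1.244],[0,0,-1.244]])

```text
time_s: 2.52
tool_pos: [0.5678, -0.2146, 0.2306]
ee_rot: [[-0.967, 0.254, 0.001], [0.254, 0.967, -0.001], [-0.001, -0.001, -1.0]]
wrist_force: [0.3, -0.2, -0.8]
opening: 0.65
gripper_force: 0.0
```

>>> send_rows(delta_pos=[[0,0,0],[0,0,0],[0,0,0],[0,0,0]], rot=[[0,0,0],[0,0,0],[0,0,0],[0,0,0]])

```text
time_s: 2.85
tool_pos: [0.5664, -0.2107, 0.2303]
ee_rot: [[-0.967, 0.256, -0.001], [0.256, 0.967, 0.001], [0.002, 0.001, -1.0]]
wrist_force: [-0.7, 0.7, 1.2]
opening: 0.65
gripper_force: 0.0
```

Run:
```python
from m import *
s=status.observe();print(s['tool_pos'],s['ee_rot'])
f=grab('wrist','w2.png')
print('pred green top',wproj(f,[.566,-.213,.07],s),'orange',wproj(f,[.442,-.301,.07],s))
for k in('green','orange'):
    for st,c in blobs(f,*C[k])[0]: 
        o,d=wray(f,*c,s);print(k,st,c,o+d*(.055-o[2])/d[2])
```

```text
[ 0.5664 -0.2107  0.2303] [[-0.9666  0.2564 -0.0013]
 [ 0.2564  0.9666  0.0013]
 [ 0.0016  0.0009 -1.    ]]
pred green top [282.9611 194.8113] orange [168.1635 102.5993]
```

View pics/w2.png

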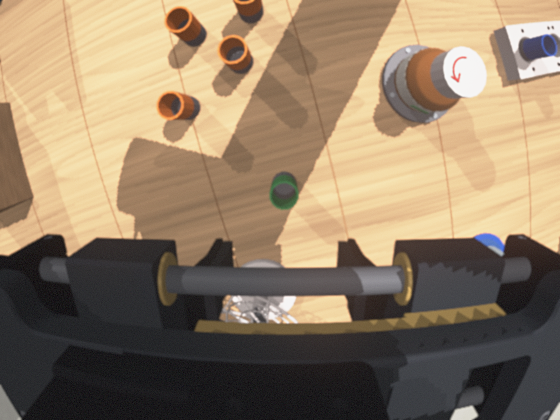

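The wrist view shows the green vial at (285,190), the four orange vials at upper left (the target at (178,105)), the cap at (465,70), and the fan behind the gripper.

Run:
```python
from m import *
s=status.observe();f=grab('wrist');h=cv2.cvtColor(f['color'],cv2.COLOR_RGB2HSV)
print(h[172:210:3,285].tolist())
m=cv2.inRange(h,(50,80,20),(90,255,255));m[:160]=0;m[225:]=0;m[:,:260]=0;m[:,310:]=0
y,x=np.nonzero(m);print(x.min(),x.max(),y.min(),y.max())
def pl(u,v,z): o,d=wray(f,u,v,s);return o+d*(z-o[2])/d[2]
a=pl((x.min()+x.max())/2,y.max()+.5,.07);X=np.array(s['ee_rot'])[:,0]
print('far rim',a,'centre',a+.015*X, 'tool',s['tool_pos'])
print(wproj(f,a+.03*X,s)) # near rim prediction
# cap: white in wrist
m=cv2.inRange(h,(0,0,150),(179,60,255))+cv2.inRange(h,(0,60,100),(10,255,255))*0
n,l,st,c=cv2.connectedComponentsWithStats(m)
for i in range(1,n):
    if st[i,4]>300: print(st[i],c[i],pl(*c[i],.118))
```

```text
[[9, 28, 92], [54, 78, 92], [56, 89, 97], [61, 95, 118], [0, 16, 94], [5, 17, 91], [0, 17, 92], [4, 22, 91], [8, 35, 81], [43, 58, 79], [51, 82, 81], [56, 92, 97], [53, 86, 119]]
270 297 176 208
far rim [ 0.5802 -0.2164  0.07  ] centre [ 0.5657 -0.2125  0.07  ] tool [ 0.5665 -0.2108  0.2305]
[283.4573 179.6288]
[ 505   20   55   60 1683] [533.3844  47.2436] [0.4667 0.0835 0.118 ]
[385  45  43  39 503] [401.6123  57.3976] [ 0.4632 -0.0789  0.118 ]
[ 436   46   52   52 1734] [464.6701  71.1984] [ 0.4841 -0.0174  0.118 ]
[223 295  37  29 529] [242.3214 308.2817] [ 0.6562 -0.2787  0.118 ]
[256 296  42  28 658] [278.5897 308.3237] [ 0.6649 -0.2438  0.118 ]
```

```bash
python3 go.py .5657 -.2126 .035 165
```

```text
t2.95 at [ 0.5666 -0.2111  0.2306] delta [ 0.04 -0.18 19.56] rot [ 0.    -0.001  0.002] rows>=4.7
```

>>> send_rows(delta_pos=[[0,-0.2,3],[0,-0.2,6],[0,-0.2,9],[0,-0.2,12],[0,-0.2,15],[0,-0.2,17],[0,-0.2,18.5],[0,-0.2,19.6],[0,-0.2,19.6],[0,-0.2,19.6]], rot=[[0,0,0],[0,0,0],[0,0,0],[0,0,0],[0,0,0],[0,0,0],[0,0,0],[0,0,0],[0,0,0],[0,0,0]])

```text
time_s: 3.78
tool_pos: [0.5664, -0.2145, 0.0346]
ee_rot: [[-0.966, 0.258, -0.0], [0.258, 0.966, 0.0], [0.0, 0.0, -1.0]]
wrist_force: [0.8, 0.2, 0.8]
opening: 0.648
gripper_force: 0.0
```

>>> send_rows(delta_pos=[[0,0,0],[0,0,0],[0,0,0],[0,0,0],[0,0,0],[0,0,0],[0,0,0],[0,0,0]], rot=[[0,0,0],[0,0,0],[0,0,0],[0,0,0],[0,0,0],[0,0,0],[0,0,0],[0,0,0]], claw=-1, squeeze=10)

```text
time_s: 4.45
tool_pos: [0.5666, -0.2153, 0.035]
ee_rot: [[-0.966, 0.259, 0.001], [0.259, 0.966, -0.0], [-0.001, -0.0, -1.0]]
wrist_force: [0.5, 1.3, 2.9]
opening: 0.342
gripper_force: 10.0
```

>>> send_rows(delta_pos=[[0,0,-2],[0,0,-5],[0,0,-8],[0,0,-11],[0,0,-11],[0,0,-11]], rot=[[0,0,0],[0,0,0],[0,0,0],[0,0,0],[0,0,0],[0,0,0]])

```text
time_s: 4.95
tool_pos: [0.5673, -0.2159, 0.1464]
ee_rot: [[-0.966, 0.259, 0.004], [0.259, 0.966, -0.002], [-0.004, -0.001, -1.0]]
wrist_force: [-0.5, 1.0, -1.6]
opening: 0.342
gripper_force: 10.0
```

```bash
python3 go.py .4545 .2243 .15 93.8
```

```text
t4.95 at [ 0.5673 -0.2159  0.1464] delta [22.29 39.6  -0.51] rot [0.001 0.004 1.243] rows>=10.9
```

>>> send_rows(delta_pos=[[0,0,-4],[0,0,-7.5],[4,7,-7.5],[8,14,-7.5],[12,21,-7.5],[16,28,-7.5],[20,35,-7.5],[22.3,39.6,-7.5],[22.3,39.6,-7.5],[22.3,39.6,-7.5],[22.3,39.6,-7.5],[22.3,39.6,-7.5]], rot=[[0,0,0],[0,0,0.12],[0,0,0.24],[0,0,0.36],[0,0,0.48],[0,0,0.6],[0,0,0.72],[0,0,0.84],[0,0,0.96],[0,0,1.08],[0,0,1.2],[0,0,1.243]])

```text
time_s: 5.95
tool_pos: [0.4661, 0.1701, 0.2178]
ee_rot: [[-0.06, 0.998, -0.004], [0.998, 0.06, -0.001], [-0.001, -0.004, -1.0]]
wrist_force: [1.5, -0.0, -0.2]
opening: 0.342
gripper_force: 9.9
```

>>> send_rows(delta_pos=[[0,0,0],[0,0,0],[0,0,0],[0,0,0],[0,0,0]], rot=[[0,0,0],[0,0,0],[0,0,0],[0,0,0],[0,0,0]])

```text
time_s: 6.37
tool_pos: [0.4681, 0.1677, 0.219]
ee_rot: [[-0.064, 0.998, -0.001], [0.998, 0.064, -0.0], [-0.0, -0.001, -1.0]]
wrist_force: [0.6, -0.7, -1.3]
opening: 0.341
gripper_force: 10.0
```

```bash
python3 go.py .4545 .2243 .08 93.8
python3 - <<'E'
from m import *
s=status.observe();f=grab('wrist','w3.png')
g=cv2.cvtColor(f['color'],cv2.COLOR_RGB2GRAY)
m=cv2.inRange(g,0,110);n,l,st,c=cv2.connectedComponentsWithStats(m)
for i in range(1,n):
    if 245<c[i][0]<325 and 100<c[i][1]<260 and 4<=st[i,4]<60 and max(st[i,2:4])<9:
        o,d=wray(f,*c[i],s);X=o+d*(.031-o[2])/d[2];print(st[i,4],c[i],X)
print(s['tool_pos'])
E
```

```text
t6.37 at [0.4681 0.1677 0.219 ] delta [ 5.74 -0.98 13.9 ] rot [-0.001  0.    -0.002] rows>=3.6
9 [250. 132.] [0.4267 0.2271 0.031 ]
10 [301.2 131.5] [0.4813 0.2309 0.031 ]
9 [250. 142.] [0.4273 0.2163 0.031 ]
11 [301.3636 141.5455] [0.4823 0.2201 0.031 ]
7 [251.2857 196.    ] [0.4314 0.1568 0.031 ]
10 [301.  195.8] [0.4862 0.1605 0.031 ]
[0.4681 0.1677 0.219 ]
```

View pics/w3.png

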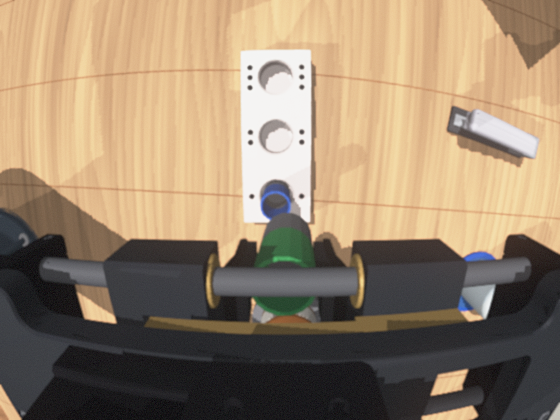

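Pocket 2 is confirmed at about (0.4545, 0.224). The green vial is held vertically in the gripper at (285,260).

>>> send_rows(delta_pos=[[3,-0.5,0],[5.7,-1,0],[5.7,-1,4],[5.7,-1,8],[5.7,-1,11],[5.7,-1,13],[5.7,-1,13],[5.7,-1,13],[5.7,-1,13]], rot=[[0,0,0],[0,0,0],[0,0,0],[0,0,0],[0,0,0],[0,0,0],[0,0,0],[0,0,0],[0,0,0]])

```text
time_s: 7.17
tool_pos: [0.4553, 0.225, 0.0905]
ee_rot: [[-0.065, 0.998, 0.002], [0.998, 0.065, 0.0], [0.0, 0.002, -1.0]]
wrist_force: [-0.1, 0.2, 0.3]
opening: 0.346
gripper_force: 10.0
```

```bash
python3 go.py .4545 .2236 .041 93.8
```

```text
t7.17 at [0.4553 0.225  0.0905] delta [-0.14 -0.1   4.95] rot [ 0.002 -0.    -0.002] rows>=1.2
```

>>> send_rows(delta_pos=[[-0.1,-0.1,0.5],[-0.1,-0.1,1.1],[-0.1,-0.1,1.7],[-0.1,-0.1,2.3],[-0.1,-0.1,2.9],[-0.1,-0.1,3.4],[-0.1,-0.1,3.9],[-0.1,-0.1,4.4],[-0.1,-0.1,4.8],[-0.1,-0.1,4.8],[-0.1,-0.1,4.8]], rot=[[0,0,0],[0,0,0],[0,0,0],[0,0,0],[0,0,0],[0,0,0],[0,0,0],[0,0,0],[0,0,0],[0,0,0],[0,0,0]])

```text
time_s: 8.08
tool_pos: [0.4529, 0.2243, 0.0413]
ee_rot: [[-0.066, 0.998, -0.001], [0.998, 0.066, -0.0], [-0.0, -0.001, -1.0]]
wrist_force: [0.6, 0.6, -0.7]
opening: 0.343
gripper_force: 9.9
```

>>> send_rows(delta_pos=[[0,0,0],[0,0,0],[0,0,0],[0,0,0],[0,0,0],[0,0,0]], rot=[[0,0,0],[0,0,0],[0,0,0],[0,0,0],[0,0,0],[0,0,0]], claw=0.3)

```text
time_s: 8.58
tool_pos: [0.4531, 0.2243, 0.0417]
ee_rot: [[-0.066, 0.998, 0.0], [0.998, 0.066, 0.0], [0.0, 0.0, -1.0]]
wrist_force: [-0.4, -0.0, 0.4]
opening: 0.634
gripper_force: 0.0
```

>>> send_rows(delta_pos=[[0,0,-2],[0,0,-5],[0,0,-9],[0,0,-13],[0,0,-17],[0,0,-19],[0,0,-19],[0,0,-19]], rot=[[0,0,0],[0,0,0],[0,0,0],[0,0,0],[0,0,0],[0,0,0],[0,0,0],[0,0,0]])

```text
time_s: 9.25
tool_pos: [0.4535, 0.2245, 0.2328]
ee_rot: [[-0.066, 0.998, 0.003], [0.998, 0.066, 0.001], [0.001, 0.003, -1.0]]
wrist_force: [-0.3, -0.3, -0.6]
opening: 0.65
gripper_force: 0.0
```

```bash
python3 go.py .442 -.301 .23 130
python3 - <<'E'
from m import *
f=grab('side');cv2.imwrite('pics/s1.png',cv2.resize(f['color'][140:280,180:320,::-1],None,fx=4,fy=4))
E
```

```text
t9.25 at [0.4535 0.2245 0.2328] delta [-52.36  -4.62   0.24] rot [ 0.003  0.001 -0.632] rows>=12.6
```

View pics/s1.png

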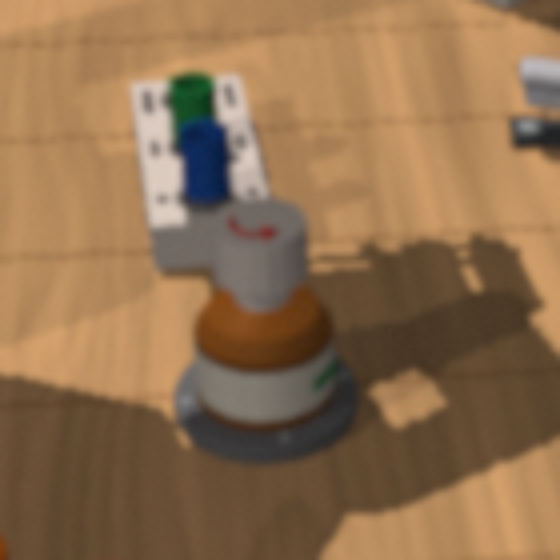

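The crop shows green seated upright behind blue, with the rack and jug undisturbed. Next is the orange vial.

>>> send_rows(delta_pos=[[-52.4,-4.6,0.2],[-52.4,-4.6,0.2],[-52.4,-4.6,0.2],[-52.4,-4.6,0.2],[-52.4,-4.6,0.2],[-52.4,-4.6,0.2],[-52.4,-4.6,0.2],[-52.4,-4.6,0.2],[-52.4,-4.6,0.2],[-52.4,-4.6,0.2],[-52.4,-4.6,0.2],[-52.4,-4.6,0.2]], rot=[[0,0,-0.632],[0,0,-0.632],[0,0,-0.632],[0,0,-0.632],[0,0,-0.632],[0,0,-0.632],[0,0,-0.632],[0,0,-0.632],[0,0,-0.632],[0,0,-0.632],[0,0,-0.632],[0,0,-0.632]])

```text
time_s: 10.3
tool_pos: [0.4414, -0.2441, 0.2274]
ee_rot: [[-0.642, 0.767, -0.004], [0.767, 0.642, 0.004], [0.005, -0.001, -1.0]]
wrist_force: [1.6, 0.1, -0.1]
opening: 0.648
gripper_force: 0.0
```

>>> send_rows(delta_pos=[[0,0,0],[0,0,0],[0,0,0],[0,0,0]], rot=[[0,0,0],[0,0,0],[0,0,0],[0,0,0]])

```text
time_s: 10.63
tool_pos: [0.4422, -0.2411, 0.2284]
ee_rot: [[-0.643, 0.766, -0.003], [0.765, 0.643, 0.003], [0.004, -0.0, -1.0]]
wrist_force: [-0.1, 0.5, -0.4]
opening: 0.651
gripper_force: 0.0
```

Run:
```python
from m import *
s=status.observe();print(s['tool_pos'],s['ee_rot'])
f=grab('wrist','w4.png');h=cv2.cvtColor(f['color'],cv2.COLOR_RGB2HSV)
print('pred',wproj(f,[.442,-.301,.07],s))
m=cv2.inRange(h,(3,140,60),(14,255,255));n,l,st,c=cv2.connectedComponentsWithStats(m)
X=np.array(s['ee_rot'])[:,0]
for i in range(1,n):
    if st[i,4]>100:
        x,y,w,hh=st[i,:4];o,d=wray(f,x+w/2-.5,y+hh-.5,s);a=o+d*(.07-o[2])/d[2]
        print(st[i],c[i],'centre',a+.015*X)
```

```text
[ 0.4422 -0.2411  0.2284] [[-0.6434  0.7655 -0.0029]
 [ 0.7655  0.6434  0.003 ]
 [ 0.0042 -0.0003 -1.    ]]
pred [248.4948 237.7124]
[ 416   37   46   54 1103] [433.0444  63.1133] centre [ 0.4823 -0.0395  0.0701]
[229  88  32  30 335] [243.6507 102.403 ] centre [ 0.3518 -0.1956  0.0701]
[257 145  30  32 350] [271.6657 162.6886] centre [ 0.4098 -0.224   0.0701]
[190 147  34  32 556] [206.1547 162.2698] centre [ 0.3599 -0.2678  0.0701]
[237 216  30  36 672] [251.8542 234.122 ] centre [ 0.4444 -0.2998  0.0701]
```

View pics/w4.png

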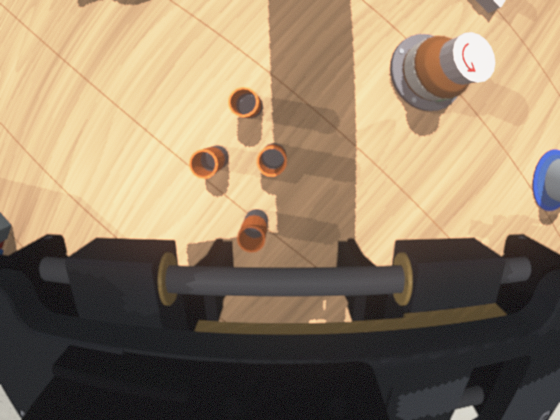

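The target vial is at (252,234), with its neighbours at (272,162), (206,162) and (244,102). I'll move over it and re-measure.

```bash
python3 go.py .443 -.3 .23 130
```

```text
t10.68 at [ 0.4425 -0.241   0.2288] delta [-4.54 -3.76 -0.13] rot [-0.    -0.003  0.002] rows>=1.4
```

>>> send_rows(delta_pos=[[-2,-2,0],[-4.5,-3.8,0],[-4.5,-3.8,0],[-4.5,-3.8,0],[-4.5,-3.8,0]], rot=[[0,0,0],[0,0,0],[0,0,0],[0,0,0],[0,0,0]])

```text
time_s: 11.1
tool_pos: [0.4428, -0.3002, 0.2295]
ee_rot: [[-0.644, 0.765, -0.001], [0.765, 0.644, 0.002], [0.002, 0.0, -1.0]]
wrist_force: [-0.3, 0.7, -0.3]
opening: 0.651
gripper_force: 0.0
```

```bash
python3 - <<'E'
from m import *
s=status.observe();print(s['tool_pos'])
f=grab('wrist');h=cv2.cvtColor(f['color'],cv2.COLOR_RGB2HSV)
m=cv2.inRange(h,(3,140,60),(14,255,255));n,l,st,c=cv2.connectedComponentsWithStats(m)
X=np.array(s['ee_rot'])[:,0]
for i in range(1,n):
    if st[i,4]>100:
        x,y,w,hh=st[i,:4];o,d=wray(f,x+w/2-.5,y+hh-.5,s);a=o+d*(.07-o[2])/d[2]
        print(st[i],c[i],'centre',a+.015*X)
E
python3 go.py .443 -.3 .035 130
```

```text
[ 0.4428 -0.3002  0.2295]
[ 444    6   48   51 1052] [461.7072  31.4525] centre [ 0.4845 -0.0409  0.07  ]
[268  43  27  33 388] [280.8582  58.1675] centre [ 0.3534 -0.2002  0.07  ]
[294 100  31  31 306] [311.4477 114.915 ] centre [ 0.4095 -0.2244  0.07  ]
[225 104  32  29 337] [239.003  117.8635] centre [ 0.359 -0.269  0.07 ]
[273 176  30  35 531] [286.71 194.  ] centre [ 0.4457 -0.3001  0.07  ]
t11.15 at [ 0.4427 -0.3     0.2295] delta [-0.06  0.02 19.45] rot [ 0.    -0.002  0.001] rows>=4.7
```

>>> send_rows(delta_pos=[[-0.1,0.1,3],[-0.1,0.1,6],[-0.1,0.1,9],[-0.1,0.1,12],[-0.1,0.1,15],[-0.1,0.1,17],[-0.1,0.1,18.5],[-0.1,0.1,19.5],[-0.1,0.1,19.5],[-0.1,0.1,19.5]], rot=[[0,0,0],[0,0,0],[0,0,0],[0,0,0],[0,0,0],[0,0,0],[0,0,0],[0,0,0],[0,0,0],[0,0,0]])

```text
time_s: 11.98
tool_pos: [0.4445, -0.3013, 0.0349]
ee_rot: [[-0.643, 0.765, -0.0], [0.765, 0.643, 0.001], [0.001, 0.0, -1.0]]
wrist_force: [0.4, 0.5, 1.2]
opening: 0.649
gripper_force: 0.0
```

>>> send_rows(delta_pos=[[0,0,0],[0,0,0],[0,0,0],[0,0,0],[0,0,0],[0,0,0],[0,0,0],[0,0,0]], rot=[[0,0,0],[0,0,0],[0,0,0],[0,0,0],[0,0,0],[0,0,0],[0,0,0],[0,0,0]], claw=-1)

```text
time_s: 12.65
tool_pos: [0.4446, -0.3024, 0.0352]
ee_rot: [[-0.643, 0.766, 0.001], [0.766, 0.643, -0.001], [-0.001, 0.0, -1.0]]
wrist_force: [-0.1, -0.1, 2.8]
opening: 0.343
gripper_force: 9.9
```

>>> send_rows(delta_pos=[[0,0,-2],[0,0,-5],[0,0,-8],[0,0,-11],[0,0,-15],[0,0,-18],[0,0,-19],[0,0,-19]], rot=[[0,0,0],[0,0,0],[0,0,0],[0,0,0],[0,0,0],[0,0,0],[0,0,0],[0,0,0]])

```text
time_s: 13.32
tool_pos: [0.4456, -0.3033, 0.2275]
ee_rot: [[-0.643, 0.766, 0.004], [0.766, 0.643, -0.005], [-0.006, 0.0, -1.0]]
wrist_force: [0.0, -0.5, -1.1]
opening: 0.341
gripper_force: 9.9
```

```bash
python3 go.py .450 .2888 .23 93.8
```

```text
t13.32 at [ 0.4456 -0.3033  0.2275] delta [45.07 38.4  -0.52] rot [0.002 0.006 0.632] rows>=14.2
```

>>> send_rows(delta_pos=[[2.2,1.9,-0.5],[5.2,4.4,-0.5],[8.2,7,-0.5],[11.2,9.5,-0.5],[14.2,12.1,-0.5],[17.2,14.6,-0.5],[20.2,17.2,-0.5],[23.2,19.8,-0.5],[26.2,22.3,-0.5],[29.2,24.9,-0.5],[32.2,27.4,-0.5],[35.2,30,-0.5]], rot=[[0,0,0.05],[0,0,0.1],[0,0,0.15],[0,0,0.2],[0,0,0.25],[0,0,0.3],[0,0,0.35],[0,0,0.4],[0,0,0.45],[0,0,0.5],[0,0,0.55],[0,0,0.632]])

```text
time_s: 14.32
tool_pos: [0.4458, 0.162, 0.2274]
ee_rot: [[-0.063, 0.998, -0.005], [0.998, 0.063, -0.001], [-0.0, -0.005, -1.0]]
wrist_force: [1.5, -0.4, -0.1]
opening: 0.343
gripper_force: 9.9
```

```bash
python3 go.py .450 .2888 .20 93.8
```

```text
t14.32 at [0.4458 0.162  0.2274] delta [12.63  1.23  2.73] rot [-0.005  0.    -0.003] rows>=3.1
```

>>> send_rows(delta_pos=[[3.5,0.3,0],[7,0.6,0],[10.5,1,1],[12.6,1.2,4],[12.6,1.2,8],[12.6,1.2,11.5],[12.6,1.2,13.7],[12.6,1.2,13.7],[12.6,1.2,13.7],[12.6,1.2,13.7]], rot=[[0,0,0],[0,0,0],[0,0,0],[0,0,0],[0,0,0],[0,0,0],[0,0,0],[0,0,0],[0,0,0],[0,0,0]])

```text
time_s: 15.15
tool_pos: [0.4518, 0.2868, 0.0927]
ee_rot: [[-0.066, 0.998, -0.0], [0.998, 0.066, -0.0], [-0.0, -0.0, -1.0]]
wrist_force: [0.4, 0.4, 0.4]
opening: 0.341
gripper_force: 9.9
```

```bash
python3 go.py .450 .2888 .041 93.8
```

```text
t15.15 at [0.4518 0.2868 0.0927] delta [ 0.21 -0.16  5.17] rot [-0.     0.    -0.001] rows>=1.2
```

>>> send_rows(delta_pos=[[0.2,-0.1,0.5],[0.2,-0.1,1.1],[0.2,-0.1,1.7],[0.2,-0.1,2.3],[0.2,-0.1,2.9],[0.2,-0.1,3.4],[0.2,-0.1,3.9],[0.2,-0.1,4.4],[0.2,-0.1,5],[0.2,-0.1,5],[0.2,-0.1,5]], rot=[[0,0,0],[0,0,0],[0,0,0],[0,0,0],[0,0,0],[0,0,0],[0,0,0],[0,0,0],[0,0,0],[0,0,0],[0,0,0]])

```text
time_s: 16.07
tool_pos: [0.4503, 0.2887, 0.0423]
ee_rot: [[-0.066, 0.998, -0.001], [0.998, 0.066, -0.0], [-0.0, -0.001, -1.0]]
wrist_force: [0.2, -0.4, 0.1]
opening: 0.343
gripper_force: 9.9
```

>>> send_rows(delta_pos=[[0,0,0.1],[0,0,0.1],[0,0,0.1]], rot=[[0,0,0],[0,0,0],[0,0,0]])

```text
time_s: 16.32
tool_pos: [0.4507, 0.2889, 0.042]
ee_rot: [[-0.066, 0.998, 0.0], [0.998, 0.066, 0.0], [0.0, 0.0, -1.0]]
wrist_force: [-0.1, -0.0, -1.1]
opening: 0.343
gripper_force: 9.9
```

>>> send_rows(delta_pos=[[0,0,0],[0,0,0],[0,0,0],[0,0,0],[0,0,0],[0,0,0]], rot=[[0,0,0],[0,0,0],[0,0,0],[0,0,0],[0,0,0],[0,0,0]], claw=0.3)

```text
time_s: 16.82
tool_pos: [0.4505, 0.2889, 0.0418]
ee_rot: [[-0.066, 0.998, 0.0], [0.998, 0.066, 0.0], [0.0, 0.0, -1.0]]
wrist_force: [-0.3, -0.3, 0.3]
opening: 0.632
gripper_force: 0.0
```

>>> send_rows(delta_pos=[[0,0,-2],[0,0,-5],[0,0,-9],[0,0,-13],[0,0,-17],[0,0,-19],[0,0,-19],[0,0,-19]], rot=[[0,0,0],[0,0,0],[0,0,0],[0,0,0],[0,0,0],[0,0,0],[0,0,0],[0,0,0]])

```text
time_s: 17.48
tool_pos: [0.451, 0.289, 0.2331]
ee_rot: [[-0.066, 0.998, 0.003], [0.998, 0.066, 0.001], [0.001, 0.003, -1.0]]
wrist_force: [-0.9, 0.5, -1.0]
opening: 0.653
gripper_force: 0.0
```

```bash
python3 go.py .484 -.016 .23 48
python3 - <<'E'
from m import *
f=grab('side');a=cv2.resize(f['color'][130:230,180:280,::-1],None,fx=3.5,fy=3.5)
f=grab('top');b=cv2.resize(f['color'][200:300,120:240,::-1],(420,350));cv2.imwrite('pics/s2.png',np.hstack([a,b]))
E
```

```text
t17.48 at [0.451  0.289  0.2331] delta [-30.66   1.28   0.28] rot [ 0.003 -0.002  0.799] rows>=7.4
```

View pics/s2.png

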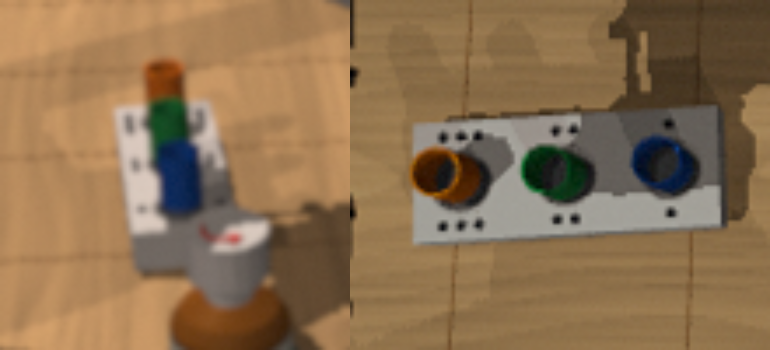

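Both crops show orange, green and blue standing upright in pockets 3, 2 and 1. Next is the cap.

>>> send_rows(delta_pos=[[-3,0.1,0],[-6,0.2,0],[-9.5,0.4,0],[-13,0.5,0],[-16.5,0.7,0],[-20,0.8,0],[-23.5,1,0],[-27,1.1,0],[-30.6,1.3,0],[-30.6,1.3,0],[-30.6,1.3,0],[-30.6,1.3,0]], rot=[[0,0,0.1],[0,0,0.2],[0,0,0.3],[0,0,0.4],[0,0,0.5],[0,0,0.6],[0,0,0.7],[0,0,0.8],[0,0,0.8],[0,0,0.8],[0,0,0.8],[0,0,0.8]], claw=0.7)

```text
time_s: 18.58
tool_pos: [0.4824, -0.0152, 0.2301]
ee_rot: [[0.671, 0.742, -0.004], [0.742, -0.671, 0.002], [-0.002, -0.004, -1.0]]
wrist_force: [-0.3, -0.0, 0.4]
opening: 0.852
gripper_force: 0.0
```

Run:
```python
from m import *
s=status.observe();print(s['tool_pos'],s['qpos'],s['opening'])
f=grab('wrist','w5.png');h=cv2.cvtColor(f['color'],cv2.COLOR_RGB2HSV)
g=cv2.inRange(h,(0,0,150),(179,70,255));g=cv2.morphologyEx(g,cv2.MORPH_CLOSE,np.ones((9,9)))
n,l,st,c=cv2.connectedComponentsWithStats(g)
print('pred',wproj(f,[.484,-.016,.118],s))
for i in range(1,n):
    if st[i,4]>300: o,d=wray(f,*c[i],s);print(st[i],c[i],o+d*(.118-o[2])/d[2])
```

```text
[ 0.4824 -0.0152  0.2301] [-0.264   0.328   1.7684  0.0006  1.0495  0.4707] 0.852157810701934
pred [286.8489 204.74  ]
[  72    0  136  143 5793] [142.3996  65.8424] [0.4746 0.1643 0.118 ]
[391   0  71  27 978] [421.0736   7.5992] [0.6961 0.039  0.118 ]
[ 237  141   80   92 3902] [281.0646 189.8019] [ 0.4892 -0.0028  0.118 ]
[ 491  190   69   53 2744] [524.7493 216.2154] [ 0.6669 -0.1971  0.118 ]
```

View pics/w5.png

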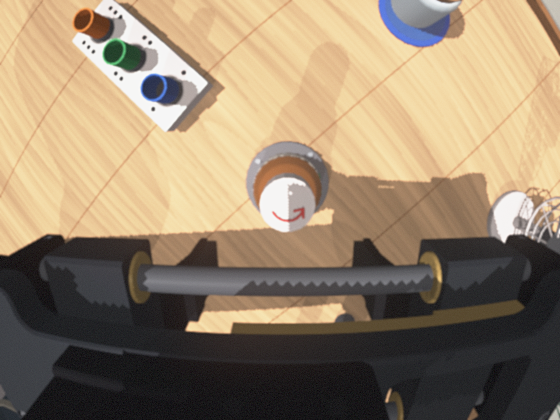

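The cap's top disc is at (287,204), matching the prediction. Descending to it.

```bash
python3 go.py .484 -.016 .084 48
```

```text
t18.63 at [ 0.4825 -0.0146  0.2305] delta [ 0.02  0.26 14.64] rot [-0.004  0.001 -0.   ] rows>=3.5
```

>>> send_rows(delta_pos=[[0,0.2,2.5],[0,0.2,5],[0,0.2,7.5],[0,0.2,10],[0,0.2,12],[0,0.2,13.5],[0,0.2,14.6],[0,0.2,14.6],[0,0.2,14.6],[0,0.2,14.6]], rot=[[0,0,0],[0,0,0],[0,0,0],[0,0,0],[0,0,0],[0,0,0],[0,0,0],[0,0,0],[0,0,0],[0,0,0]])

```text
time_s: 19.47
tool_pos: [0.4853, -0.0161, 0.0862]
ee_rot: [[0.669, 0.744, 0.0], [0.744, -0.669, -0.0], [0.0, 0.0, -1.0]]
wrist_force: [-0.7, -0.5, -0.2]
opening: 0.849
gripper_force: 0.0
```

>>> send_rows(delta_pos=[[0,0,0],[0,0,0],[0,0,0],[0,0,0],[0,0,0],[0,0,0],[0,0,0],[0,0,0],[0,0,0]], rot=[[0,0,0],[0,0,0],[0,0,0],[0,0,0],[0,0,0],[0,0,0],[0,0,0],[0,0,0],[0,0,0]], claw=-1, squeeze=35)

```text
time_s: 20.22
tool_pos: [0.4845, -0.0167, 0.0859]
ee_rot: [[0.67, 0.743, -0.001], [0.743, -0.67, 0.0], [-0.0, -0.001, -1.0]]
wrist_force: [-3.1, 2.2, 3.6]
opening: 0.544
gripper_force: 35.0
```

>>> send_rows(delta_pos=[[0,0,0.1],[0,0,0.2],[0,0,0.3],[0,0,0.4],[0,0,0.5],[0,0,0.6],[0,0,0.6],[0,0,0.6]], rot=[[0,0,0],[0,0,0],[0,0,0],[0,0,0],[0,0,0],[0,0,0],[0,0,0],[0,0,0]])

```text
time_s: 20.88
tool_pos: [0.4847, -0.0168, 0.0799]
ee_rot: [[0.67, 0.743, -0.001], [0.743, -0.67, 0.0], [-0.0, -0.001, -1.0]]
wrist_force: [-3.0, 1.7, 8.2]
opening: 0.545
gripper_force: 35.0
```

>>> send_rows(delta_pos=[[0,0,0],[0,0,0],[0,0,0],[0,0,0],[0,0,0],[0,0,0],[0,0,0],[0,0,0],[0,0,0],[0,0,0],[0,0,0]], rot=[[0,0,-0.05],[0,0,-0.12],[0,0,-0.19],[0,0,-0.26],[0,0,-0.33],[0,0,-0.4],[0,0,-0.47],[0,0,-0.54],[0,0,-0.61],[0,0,-0.68],[0,0,-0.7]])

```text
time_s: 21.8
tool_pos: [0.4857, -0.0167, 0.0801]
ee_rot: [[0.032, 0.999, 0.001], [0.999, -0.032, 0.0], [0.0, 0.001, -1.0]]
wrist_force: [-1.3, 4.2, 7.0]
opening: 0.547
gripper_force: 35.0
```

>>> send_rows(delta_pos=[[0,0,0],[0,0,0],[0,0,0],[0,0,0],[0,0,0],[0,0,0],[0,0,0],[0,0,0],[0,0,0],[0,0,0],[0,0,0],[0,0,0]], rot=[[0,0,-0.07],[0,0,-0.14],[0,0,-0.21],[0,0,-0.28],[0,0,-0.35],[0,0,-0.42],[0,0,-0.49],[0,0,-0.56],[0,0,-0.63],[0,0,-0.7],[0,0,-0.7],[0,0,-0.7]])

```text
time_s: 22.8
tool_pos: [0.4859, -0.0169, 0.0801]
ee_rot: [[-0.618, 0.786, 0.002], [0.786, 0.618, -0.0], [-0.001, 0.001, -1.0]]
wrist_force: [-1.7, 3.7, 6.8]
opening: 0.551
gripper_force: 35.0
```

Run:
```python
from m import *
s=status.observe();print(s['tool_pos'],s['wrist_force'],s['moment'],s['opening'])
f=grab('top');cv2.imwrite('pics/t2.png',cv2.resize(f['color'][190:280,240:360,::-1],None,fx=5,fy=5))
```

```text
[ 0.4859 -0.0169  0.0801] [-1.703   3.7475  6.8205] [ 0.4096  0.3911 -0.0148] 0.5513972770109997
```

>>> send_rows(delta_pos=[[0,0,-0.2],[0,0,-0.4],[0,0,-0.6],[0,0,-0.8],[0,0,-1.1],[0,0,-1.4]], rot=[[0,0,0],[0,0,0],[0,0,0],[0,0,0],[0,0,0],[0,0,0]])

```text
time_s: 23.35
tool_pos: [0.4851, -0.0173, 0.0937]
ee_rot: [[-0.618, 0.786, -0.0], [0.786, 0.618, -0.001], [-0.0, -0.001, -1.0]]
wrist_force: [-0.8, 0.4, -1.3]
opening: 0.547
gripper_force: 35.0
```

Free: there is no upward resistance. Lifting to about 8 cm above where it sat.

>>> send_rows(delta_pos=[[0,0,-0.8],[0,0,-1.8],[0,0,-2.8],[0,0,-3.8],[0,0,-4.8],[0,0,-5.8],[0,0,-6.6],[0,0,-7.2],[0,0,-7.2],[0,0,-7.2],[0,0,-7.2],[0,0,-7.2]], rot=[[0,0,0],[0,0,0],[0,0,0],[0,0,0],[0,0,0],[0,0,0],[0,0,0],[0,0,0],[0,0,0],[0,0,0],[0,0,0],[0,0,0]])

```text
time_s: 24.35
tool_pos: [0.4847, -0.0169, 0.1652]
ee_rot: [[-0.618, 0.786, -0.001], [0.786, 0.618, 0.0], [0.001, -0.001, -1.0]]
wrist_force: [-0.8, -0.7, -0.3]
opening: 0.545
gripper_force: 35.0
```

Run:
```python
from m import *
s=status.observe();print(s['tool_pos'],s['qvel'],s['opening'],s['gripper_force'])
f=grab('side');a=cv2.resize(f['color'][90:270,170:330,::-1],None,fx=3,fy=3);cv2.imwrite('pics/s3.png',a)
```

```text
[ 0.4847 -0.0169  0.1652] [-0.0004  0.0041 -0.0001  0.0006 -0.0009 -0.0016] 0.5452978987123851 34.99995385383954
```

View pics/s3.png

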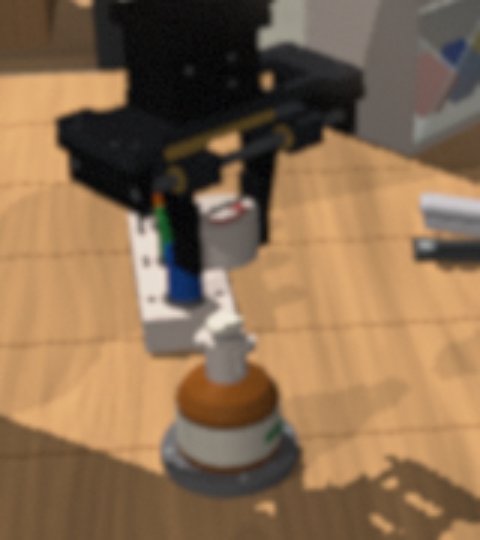

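The cap is held level above the bare neck, and all three vials are in the rack. Handing in.

```bash
python3 -c "from rig import job_done;print(job_done())"
```

```text
the job is handed in; nothing more can be done
None
```

I stood the green and orange vials in pockets two and three, opened the jug, and handed the job in at about 24 s with the cap held level and still, about 8 cm above where it sat; the hand-in gave no verdict.

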